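# Hang the fresh sight glass on the curing rail

### The arm

A 7-joint arm with a two-finger parallel gripper is mounted at the origin on a cart in front of the work surface, level with it; the furniture and walls round the work are solid. World frame = base frame: x ahead of the robot, y to its left, z up, the work surface at z = 0. Lengths are in m, angles in rad, forces in N, time in s.
With the tool pointing down it reaches from about 0.4 to 0.9 m from the base axis. Payload 5.5 kg.
Tool frame: the origin (TCP) lies at the very end of the fingers, on their centre line; the grasp point (between the pads) lies 19 mm behind it (grip_depth is the distance from the TCP to the grasp point, in m); z points along the fingers, y is the direction in which the jaws open and shut (so a half turn about z gives the same grasp; the last joint's range is limited). The gripper opens to 85 mm and grips with 20 to 120 N. Pads are 22 mm wide; open, the fingers measure 114 mm over their backs; the gripper's body (76 mm by 85 mm) begins 54 mm behind the grasp point. The pads swing forward as they close: fully open they stand 13 mm farther back than shut.
Start: joints at [1.603, 0.501, -0.427, 1.55, 0.221, 1.138, -0.21], TCP at [0.149, -0.633, 0.231] pointing down, gripper open.
Joint ranges: [-2.88, 2.88], [-0.31, 2.03], [-1.54, 1.56], [0.2, 2.42], [-1.41, 4.55], [0.19, 2.02], [-2.57, 2.57]. Speed limits (rad/s): [2.57, 2.57, 3.14, 3.14, 3.14, 3.14, 3.14].

### API

Orientations are given as a unit quaternion [w, x, y, z].
In Python, from plant import * gives the robot as it stands.
- The arm moves only by the shell command python3 -m jog 'ROWS' [OPENING] [FORCE]. ROWS is JSON, a list of rows, each a list of 4 numbers: the shift along the tool's x, y, z in m, then the turn about the tool's z in degrees. A call has 1 to 10 rows; each row is the pose to reach, as a shift and turn from the pose commanded when the call began, along the tool's axes at that moment; what a row does not reach only later rows make up. A row lasts 1/12 s, in which the tool goes at most 41.7 mm and 7.16 degrees, less where a joint would pass 70% of its speed; a pose out of reach is approached as far as the arm can. A call with a gripper value outside its range is refused whole. OPENING is the opening, from -1 (shut) to 1 (fully open), set as the call begins (- or left out, the last holds). The fingers move at their own pace and stop on an object; FORCE is the grip in N (left out, the last holds). Time passes only in rows, so rows that repeat a pose let the fingers close. It gives the time, the measured TCP pose, the force and the opening at its end, in the units of the state.
- read_state(): the state, without advancing time (a new reading comes with each control period).
- camera(name): name is "scene" or "top" or "wrist"; returns a dict with "image" (420x560x3 uint8, red, green, blue), "depth" (420x560 float32, m along the optical axis (not along the pixel's ray), 0 where there is no reading), "fovy" (degrees; the focal length in pixels is half the picture's height over the tangent of half this angle, whatever the lens; pixels are square), "cx", "cy" (the principal point, pixels), "pose" (4x4, takes a point from camera to world coordinates). Camera axes: x right, y up, looking along -z (the intrinsics and any distortion apply to the point x, -y, -z); pixel columns grow to the right and rows downward; lengths in m; the calibration is good to about 2 mm. The wrist camera is an equidistant fisheye: a pixel r from the principal point sees the ray r / f radians off the axis. A picture is of the moment at which its call begins.
- job_done(): hands the job in, once; it reports no verdict.
Trained networks look in a picture, given as the dict that the camera call returned (one of the last four; its "shot" number tells which), for a name from the list of things; names that differ only in an ending like _2 or _b are one class to them, and where a whole thing is asked for, a point or a joint stands for the part that bears it (a point fixed in the world has none). Each returns a list of dicts, best first, with "score" (0 to 1); they miss things now and then, are a little off and sometimes report something else, mostly with a low value. They report only what shows in the picture. A call takes as long as a camera call.
- boxes_of(picture, name): "rect" ([left, top, right, bottom] in pixels, round what is visible of it).
- masks_of(picture, name): "mask" (420x560 bool, what is visible of it) and "rect" ([left, top, right, bottom] in pixels, round what is visible of it).
The state is a dict: "clock": time; "qpos": joint angles; "qvel": joint speeds; "effort": joint torques, N m; "position": TCP position; "tool_rot": TCP orientation; "wrist_force": force on the tool from outside, world axes, zero at the start; "ft_torque": the same for the moment, N m; "gripper_width": finger opening in m.
Only numpy, scipy, OpenCV 4.12 (cv2) and the standard library are available. Lean on these libraries where they do the work, as an engineer would, in place of code of your own. Each camera call takes 0.05 s, during which the arm holds its last target. There are 200 camera calls.

### The job

The sight glass has just been bonded and is fragile: squeeze it with no more than 40 N, never press or knock it against the rack with more than 60 N, and keep it upright. Pick it up and lower its hook gently over the round rail at either open end of the curing rack, then slide it along the rail under the blue keeper plate until its hook is centred on the green clip. Leave it hanging there, and do not disturb the bottle, the tin or the tape.

Things in the scene. Friction and masses are not known exactly. Their poses are not given: they have to be found in the camera images.
- sight_glass: Sight glass standing upright on the bench, 132 mm tall, 0.28 kg: aluminium foot 44 x 48 x 10 mm, green glass tube 34 mm in diameter from 10 to 122 mm high, orange cap on top, hook bracket on its back. Origin: centre of the foot's underside; z up, x from the tube's axis towards the hook. Fragile: at most 40 N of squeeze (each finger) and 60 N against the rack; tilt under 20 degrees.
- hook (a point): On sight_glass: middle of the underside of the hook's arm, at (34, 0, 100) mm; comes to lie on top of the rail. Aluminium hook, 20 mm wide (y), mouth open downward and 24 mm wide (x), from the spine (x = 18 to 22 mm) to the rear leg (x = 46 to 50 mm, its end 76 mm above the foot's underside); the arm is 4 mm thick.
- grip (a point): On sight_glass: on the tube's axis 100 mm above the foot's underside, the middle of the place to hold it; the fingers close along the sight glass's y.
- rack: Fixed curing rack, 310 mm long (y), 80 mm deep (x), with blue posts at y = +145 and -145 mm. Origin: on the bench under the rail; y along the rail, x away from the robot. The sight glass hangs in front (-x), its hook pointing to +x, its foot leaning on an aluminium rest bar, 12 x 12 mm, front face at x = -8 mm, centre 68 mm high.
- rail_mid (a point): The middle of the axis of the rack's round steel rail: 12 mm in diameter, along y, 150 mm above the bench (top 156 mm), 278 mm free between the posts.
- keeper (a point): On rack: middle of the underside of the blue keeper plate, 170 mm high; plate 5 mm thick, y = -60 to +60 mm, x = +2 to +42 mm. It covers the middle of the rail, so the hook can be put on only at the two open ends (y about +100 or -100 mm) and slid in with its arm under the plate.
- clip: Green plastic clip, 30 x 16 x 4 mm, fixed on top of the keeper plate; origin straight above the rail's axis at the middle of the clip's width; the hook is to be centred on it along the rail.
- sealant: Bystander: red sealant bottle, 118 mm tall, standing on the bench; origin under its base.
- paste_tin: Bystander: yellow and black tin, 70 mm in diameter, 55 mm tall, on the bench; origin under its base.
- tape_roll: Bystander: roll of blue tape, 68 mm in diameter, 19 mm tall, lying on the bench; origin under its middle.

How it is judged:
By the outcome, as a careful person would: the job done as asked, in the order asked, and still so for the second after the job is handed in, with the robot touching nothing.
It also fails if it takes over 45 s, if anything falls off the work surface, if the arm or the gripper's body presses on something with over 40 N, if the wrist force passes 120 N, or if a joint passes its speed limit or range.

## Working session

There is one attempt and no reset: what is moved stays moved. The work goes in short steps, Python scripts to look and compute and a shell command to move; the robot and the scene stay as the last step left them, time stands still between calls to the robot, and variables do not carry over. Pictures are saved under pics/ and viewed, on a budget of 10 in all, crops included, one or two more only if the job needs it, and the job is handed in when it is done.

```bash
ls; mkdir -p pics; cat > h.py <<'E'
from plant import *
import numpy as np, cv2
from scipy.spatial.transform import Rotation as R
def pts(p,mask=None):
    d=p["depth"]; f=210/np.tan(np.radians(p["fovy"])/2)
    v,u=np.nonzero((d>0) if mask is None else (mask&(d>0)))
    z=d[v,u]; c=np.stack([(u-p["cx"])/f*z,-(v-p["cy"])/f*z,-z],1)
    return c@p["pose"][:3,:3].T+p["pose"][:3,3]
def save(p,n): cv2.imwrite("pics/"+n+".png",cv2.cvtColor(p["image"],cv2.COLOR_RGB2BGR))
E
python3 - <<'E'
from h import *
s=read_state(); print(s)
a=camera("scene");b=camera("top")
for n,p in (("scene",a),("top",b)):
    print(n,p["fovy"],p["pose"].round(3).tolist())
    for k in ["sight_glass","rack","clip","sealant","paste_tin","tape_roll"]:
        for m in masks_of(p,k)[:2]:
            q=pts(p,m["mask"])
            print(k,round(m["score"],2),m["rect"],len(q),np.percentile(q,[2,50,98],axis=0).round(3).tolist() if len(q) else "")
im=np.hstack([a["image"],b["image"]]); im=cv2.resize(np.vstack([a["image"],b["image"]]),None,fx=.71,fy=.71)
save({"image":im},"1")
E
```

```text
pics
{'clock': 0.0, 'qpos': array([ 1.6031978 ,  0.50184913, -0.4267776 ,  1.55144137,  0.2207867 ,
        1.13829428, -0.210292  ]), 'qvel': array([ 0.00039504,  0.00050859,  0.00071506, -0.00042838,  0.00061612,
        0.00022779, -0.00046795]), 'effort': array([ 3.79306848e-04, -5.69518125e+01, -5.81567958e+00, -2.80939919e+01,
        1.06307739e-02,  1.21697734e-02,  2.77711699e-06]), 'position': array([ 0.14848625, -0.63210563,  0.23026093]), 'tool_rot': array([-9.67132456e-04,  9.93345912e-01,  1.15164916e-01, -7.48169429e-05]), 'wrist_force': array([0.13052482, 1.32556387, 0.26936964]), 'ft_torque': array([-0.02827063,  0.0254398 ,  0.03790037]), 'gripper_width': 0.08531825958775917}
scene 57.65955650399585 [[0.543, 0.39, -0.744, -0.122], [-0.84, 0.267, -0.473, -0.543], [0.014, 0.881, 0.472, 0.518], [0.0, 0.0, 0.0, 1.0]]
sight_glass 0.92 [253.3, 214.5, 280.0, 271.1] 1072 [[0.424, -0.162, 0.002], [0.436, -0.146, 0.068], [0.495, -0.122, 0.132]]
rack 0.79 [225.5, 160.5, 339.2, 260.0] 4292 [[0.537, -0.242, 0.003], [0.574, -0.122, 0.063], [0.618, 0.054, 0.175]]
rack 0.5 [254.6, 
[... 809 characters left out ...]
1235306018 [[0.014, 0.98, -0.2, 0.366], [-1.0, 0.014, 0.001, -0.123], [0.004, 0.2, 0.98, 0.958], [0.0, 0.0, 0.0, 1.0]]
rack 0.97 [189.1, 163.5, 349.2, 225.7] 6581 [[0.539, -0.235, 0.004], [0.575, -0.087, 0.013], [0.616, 0.055, 0.177]]
rack 0.43 [280.2, 164.3, 290.0, 185.1] 139 [[0.576, -0.128, 0.174], [0.589, -0.12, 0.179], [0.604, -0.113, 0.181]]
clip 0.45 [280.9, 168.4, 290.5, 186.8] 142 [[0.576, -0.128, 0.17], [0.588, -0.12, 0.179], [0.604, -0.113, 0.181]]
paste_tin 0.71 [277.2, 234.2, 304.4, 276.9] 679 [[0.423, -0.162, -0.001], [0.446, -0.132, 0.104], [0.491, -0.113, 0.134]]
tape_roll 0.89 [159.7, 246.3, 196.4, 279.8] 651 [[0.41, 0.077, -0.0], [0.441, 0.108, 0.018], [0.473, 0.14, 0.022]]
```

View pics/1.png

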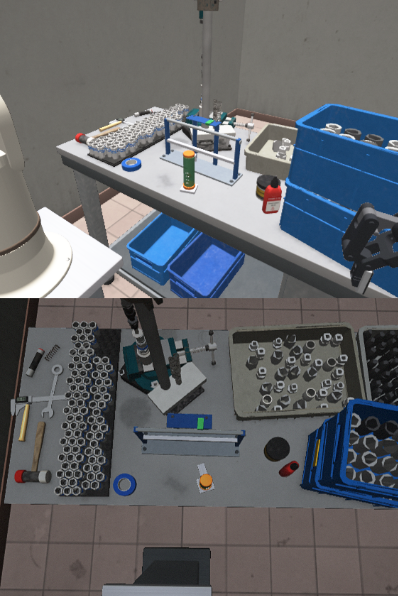

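The overview shows the glass at (188,175 / 205,483), the rack behind it and the tape to its left. The tin and bottle are to its right, and there is a tall fixture behind the rack. Next I zoom in and fit the geometry.

```bash
python3 - <<'E'
from h import *
a=camera("scene");b=camera("top")
P=np.vstack([pts(a),pts(b)])
Pb=pts(b);Pa=pts(a)
# rail top
for n,Q in (("top",Pb),("scene",Pa)):
    q=Q[(Q[:,0]>.53)&(Q[:,0]<.64)&(Q[:,1]>-.26)&(Q[:,1]<.08)]
    for z0,z1 in ((.002,.02),(.055,.08),(.14,.165),(.165,.185)):
        w=q[(q[:,2]>z0)&(q[:,2]<z1)]
        if len(w)<20: continue
        c,sz,an=cv2.minAreaRect(w[:,:2].astype(np.float32)) 
        k=np.polyfit(w[:,1],w[:,0],1)
        print(n,z0,len(w),np.percentile(w,[1,50,99],axis=0).round(4).tolist(),"rect",np.round(c,4),np.round(sz,4),round(an,2),"slope deg",np.degrees(np.arctan(k[0])).round(2), "x at y=-.09",np.polyval(k,-.09).round(4))
    g=Q[(Q[:,0]>.40)&(Q[:,0]<.52)&(Q[:,1]>-.2)&(Q[:,1]<-.07)]
    for z0,z1 in ((.006,.014),(.02,.09),(.098,.110),(.125,.14)):
        w=g[(g[:,2]>z0)&(g[:,2]<z1)]
        if len(w)<8: continue
        c,sz,an=cv2.minAreaRect(w[:,:2].astype(np.float32))
        print(" g",n,z0,len(w),np.percentile(w,[1,50,99],axis=0).round(4).tolist(),"rect",np.round(c,4),np.round(sz,4),round(an,2))
t=cv2.resize(b["image"][150:290,170:370],(800,560),interpolation=2); save({"image":t},"2")
t=cv2.resize(a["image"][140:290,220:410],(760,600),interpolation=2); save({"image":t},"3")
E
```

```text
top 0.002 3465 [[0.5344, -0.2441, 0.0022], [0.5639, -0.0912, 0.0079], [0.6311, 0.0629, 0.0132]] rect [ 0.5846 -0.0899] [0.1094 0.3394] 0.27 slope deg 0.88 x at y=-.09 0.5676
top 0.055 898 [[0.5668, -0.2333, 0.0593], [0.574, -0.0889, 0.0735], [0.5843, 0.0506, 0.0775]] rect [ 0.5894 -0.09  ] [0.2997 0.0416] 88.88 slope deg 1.16 x at y=-.09 0.5746
top 0.14 1021 [[0.5676, -0.2416, 0.1456], [0.576, -0.0878, 0.1547], [0.5852, 0.06, 0.1587]] rect [ 0.5769 -0.0905] [0.3073 0.0164] 89.03 slope deg 1.06 x at y=-.09 0.5762
top 0.165 1326 [[0.5772, -0.1499, 0.1719], [0.5984, -0.0917, 0.1753], [0.6188, -0.0321, 0.1807]] rect [ 0.5982 -0.0906] [0.1203 0.0433] 88.03 slope deg 1.75 x at y=-.09 0.5983
 g top 0.006 141 [[0.4215, -0.1651, 0.0061], [0.4363, -0.1268, 0.0096], [0.462, -0.1097, 0.0134]] rect [ 0.4475 -0.1373] [0.0441 0.0477] 18.12
 g top 0.02 53 [[0.4287, -0.1518, 0.0201], [0.433, -0.1326, 0.0427], [0.4755, -0.1168, 0.0866]] rect [ 0.4555 -0.1235] [0.0668 0.0239] 36.28
 g top 0.098 168 [[0.4309, -0.1407, 0.0999], [0.4793, -0.1269, 0.1038], [0.4962, -0.1136, 0.108]] rect [ 0.4627 -0.1298] [
[... 734 characters left out ...]
-0.0971, 0.1746], [0.6186, -0.0333, 0.1792]] rect [ 0.5968 -0.0922] [0.1212 0.0448] 88.78 slope deg 2.13 x at y=-.09 0.5946
 g scene 0.006 136 [[0.4209, -0.1665, 0.0061], [0.4334, -0.151, 0.0096], [0.4715, -0.1154, 0.0134]] rect [ 0.4458 -0.139 ] [0.042  0.0487] 19.37
 g scene 0.02 440 [[0.4299, -0.1553, 0.0206], [0.4357, -0.147, 0.057], [0.495, -0.1247, 0.0895]] rect [ 0.4625 -0.1417] [0.0337 0.0676] 84.44
 g scene 0.098 90 [[0.4303, -0.1553, 0.0989], [0.4355, -0.1444, 0.1037], [0.4962, -0.1277, 0.1099]] rect [ 0.4637 -0.1421] [0.0676 0.029 ] 0.36
 g scene 0.125 132 [[0.4299, -0.1557, 0.1261], [0.4433, -0.1413, 0.1311], [0.4619, -0.1239, 0.1329]] rect [ 0.445  -0.1402] [0.0301 0.0314] 34.19
```

View pics/2.png

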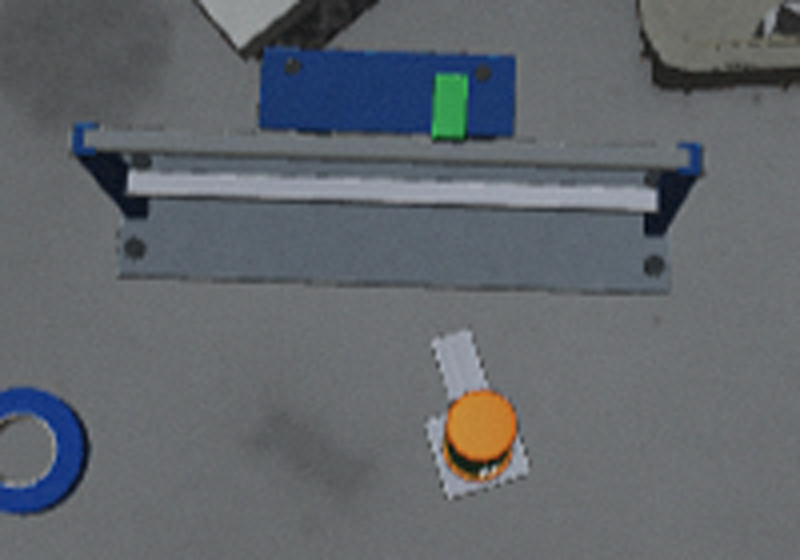

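View pics/3.png

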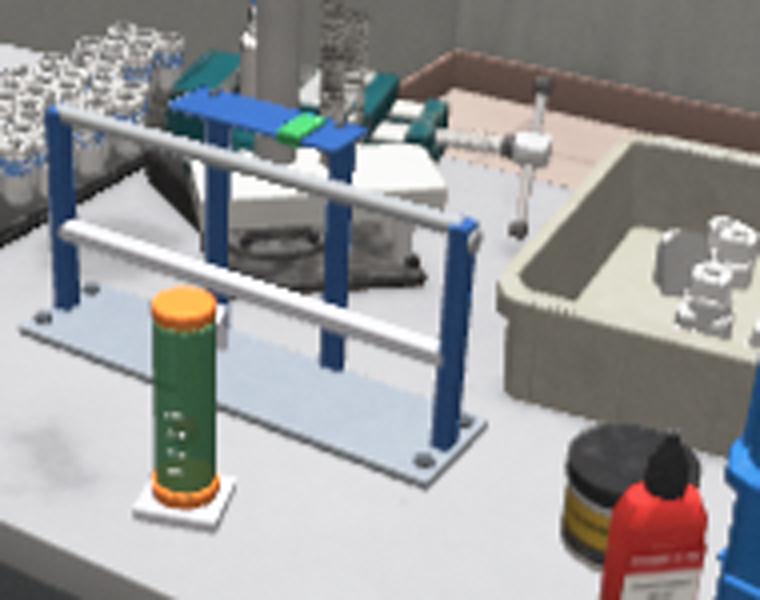

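The zoomed views agree with the depth data. The rail is at x≈0.576, about 1° off world y, with its centre at y≈-0.0905. The clip is at y≈-0.1205 and the glass at (0.446,-0.138) with yaw about 18°. I'll go above the glass at the current height, then refine with the wrist camera.

```bash
python3 -m jog '[[0.015,-0.015,0,0],[0.04,-0.04,0,0],[0.068,-0.069,0,0],[0.095,-0.097,0,0],[0.122,-0.125,0,0],[0.15,-0.153,0,0],[0.177,-0.181,0,0],[0.204,-0.209,0,0]]' 1 30
python3 -m jog '[[0.027,-0.028,0,0],[0.055,-0.056,0,0],[0.082,-0.084,0,0],[0.11,-0.112,0,0],[0.137,-0.14,0,0],[0.165,-0.168,0,-2],[0.185,-0.189,0,-4],[0.2,-0.204,0,-5],[0.2,-0.204,0,-5],[0.2,-0.204,0,-5]]'
python3 - <<'E'
from h import *
w=camera("wrist");b=camera("top");a=camera("scene")
s=read_state();print(s["position"],s["tool_rot"],s["wrist_force"],w["fovy"],w["cx"],w["cy"],w["pose"].round(3).tolist())
np.save("w.npy",w["depth"])
for p,n in((w,"w"),(b,"top"),(a,"sc")):
    for m in masks_of(p,"sight_glass")[:2]:
        print(n,m["score"],m["rect"])
        d=p["depth"];v,u=np.nonzero(m["mask"]&(d>0));z=d[v,u]
        if n=="w":
            f=210/np.tan(np.radians(p["fovy"])/2)
            x=(u-p["cx"]);y=(v-p["cy"]);r=np.hypot(x,y)+1e-9;t=np.tan(r/f)
            c=np.stack([x/r*t*z,-y/r*t*z,-z],1);q=c@p["pose"][:3,:3].T+p["pose"][:3,3]
        else:q=pts(p,m["mask"])
        for z0,z1 in((.005,.016),(.096,.112),(.125,.14)):
            k=q[(q[:,2]>z0)&(q[:,2]<z1)]
            if len(k)>8:
                c,sz,an=cv2.minAreaRect(k[:,:2].astype(np.float32));print(" ",z0,len(k),np.percentile(k,[1,50,99],axis=0).round(4).tolist(),np.round(c,4),np.round(sz,4),round(an,1))
save(w,"4")
E
```

```text
clock: 1.47
position: [0.3002, -0.381, 0.2316]
tool_rot: [0.0, 0.993, 0.115, 0.0]
wrist_force: [1.1, -0.5, 0.6]
gripper_width: 0.0851
clock: 2.3
position: [0.4481, -0.1371, 0.2315]
tool_rot: [0.0, 0.987, 0.16, 0.0]
wrist_force: [-0.8, -0.4, -0.6]
gripper_width: 0.0854
[ 0.44682707 -0.13966103  0.23119869] [ 2.72634719e-04  9.87559996e-01  1.57242035e-01 -3.50574387e-04] [-0.51663225  0.4155274  -0.05027654] 65.70646984690485 283.0365574017155 210.489651943115 [[0.316, 0.915, 0.25, 0.51], [-0.949, 0.305, 0.084, -0.115], [0.001, -0.263, 0.965, 0.374], [0.0, 0.0, 0.0, 1.0]]
w 0.8 [261.5, 147.1, 308.4, 232.3]
  0.005 365 [[0.4238, -0.1632, 0.0064], [0.4565, -0.1215, 0.0101], [0.4737, -0.1097, 0.0119]] [ 0.4484 -0.1373] [0.0431 0.0476] 17.6
  0.096 999 [[0.4542, -0.1454, 0.0972], [0.4777, -0.1264, 0.1042], [0.4958, -0.114, 0.1106]] [ 0.4729 -0.1281] [0.046  0.0329] 19.1
  0.125 1473 [[0.4327, -0.1528, 0.1268], [0.4487, -0.1367, 0.1321], [0.464, -0.1211, 0.1338]] [ 0.4481 -0.137 ] [0.0332 0.0329] 19.9
sc 0.74 [253.2, 213.5, 278.2, 270.7]
  0.005 177 [[0.42, -0.1663, 0.0055], [0.4339, -0.1446, 0.0093], [0.5908, -0.0087, 0.0159]] [ 0.5195 -0.0881] [0.2309 0.0532] 33.9
  0.096 119 [[0.4301, -0.1554, 0.0963], [0.4358, -0.1453, 0.1039], [0.496, -0.1278, 0.1119]] [ 0.4629 -0.1422] [0.029  0.0665] 88.9
  0.125 139 [[0.4301, -0.1552, 0.1253], [0.4428, -0.1417, 0.1309], [0.463, -0.1251, 0.133]] [ 0.4458 -0.1397] [0.031  0.0314] 35.4
```

View pics/4.png

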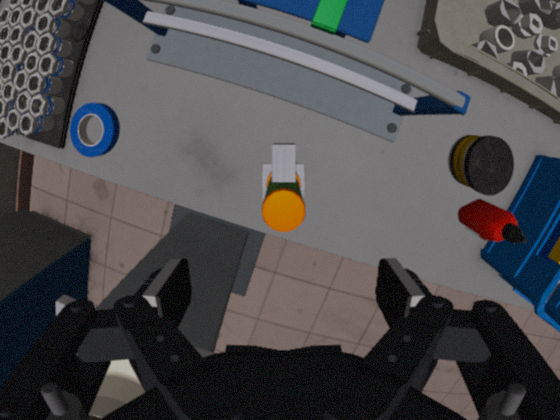

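The wrist view shows the glass at (284,205), aligned with the tool; the wrist fit gives (0.448,-0.137) and yaw about 18°. I'll lower straight down 150 mm and grip at 25 N.

```bash
python3 -m jog '[[0,0,0.02,0],[0,0,0.04,0],[0,0,0.06,0],[0,0,0.08,0],[0,0,0.1,0],[0,0,0.12,0],[0,0,0.135,0],[0,0,0.145,0],[0,0,0.15,0],[0,0,0.15,0]]' 1 25
python3 -m jog '[[0,0,0,0],[0,0,0,0],[0,0,0,0],[0,0,0,0],[0,0,0,0],[0,0,0,0],[0,0,0,0],[0,0,0,0],[0,0,0,0],[0,0,0,0]]' -1 25
python3 -m jog '[[0,0,0,0],[0,0,0,0]]'
```

```text
clock: 3.43
position: [0.4469, -0.1384, 0.0806]
tool_rot: [-0.0, 0.987, 0.158, -0.001]
wrist_force: [-0.4, -0.7, -0.1]
gripper_width: 0.0855
clock: 4.27
position: [0.448, -0.1382, 0.082]
tool_rot: [0.0, 0.987, 0.158, 0.0]
wrist_force: [-1.2, 2.2, 6.4]
gripper_width: 0.0334
clock: 4.43
position: [0.448, -0.1382, 0.082]
tool_rot: [0.0, 0.987, 0.158, 0.0]
wrist_force: [-1.2, 1.5, 6.6]
gripper_width: 0.0335
```

```bash
python3 -m jog '[[0,0,-0.005,0],[0,0,-0.015,0],[0,0,-0.03,0],[0,0,-0.045,0],[0,0,-0.06,0],[0,0,-0.075,0],[0,0,-0.088,0],[0,0,-0.097,0],[0,0,-0.1,0],[0,0,-0.1,0]]'
python3 -m jog '[[0.003,0.003,0,1],[0.008,0.01,0,4],[0.016,0.018,0,7],[0.024,0.027,0,10],[0.032,0.036,0,13],[0.04,0.045,0,16],[0.048,0.054,0,18],[0.055,0.062,0,19],[0.058,0.068,0,19.2],[0.058,0.068,0,19.2]]'
python3 - <<'E'
from h import *
w=camera("wrist");b=camera("top");a=camera("scene")
s=read_state();print(s["position"],R.from_quat(s["tool_rot"],scalar_first=True).as_matrix().round(4).tolist(),s["wrist_force"],s["gripper_width"])
for p,n in((w,"w"),(b,"top"),(a,"sc")):
    for m in masks_of(p,"sight_glass")[:1]:
        print(n,m["score"],m["rect"])
        d=p["depth"];v,u=np.nonzero(m["mask"]&(d>0));z=d[v,u]
        if n=="w":
            f=210/np.tan(np.radians(p["fovy"])/2)
            x=(u-p["cx"]);y=(v-p["cy"]);r=np.hypot(x,y)+1e-9;t=np.tan(r/f)
            c=np.stack([x/r*t*z,-y/r*t*z,-z],1);q=c@p["pose"][:3,:3].T+p["pose"][:3,3]
        else:q=pts(p,m["mask"])
        for z0,z1 in((.098,.116),(.196,.212),(.222,.242)):
            k=q[(q[:,2]>z0)&(q[:,2]<z1)]
            if len(k)>8:
                c,sz,an=cv2.minAreaRect(k[:,:2].astype(np.float32));print(" ",z0,len(k),np.percentile(k,[1,50,99],axis=0).round(4).tolist(),np.round(c,4),np.round(sz,4),round(an,1))
t=cv2.resize(np.vstack([w["image"][60:300],a["image"][120:300]]),None,fx=1.4,fy=1.4); save({"image":t},"5")
E
```

```text
clock: 5.27
position: [0.4478, -0.1386, 0.182]
tool_rot: [0.001, 0.987, 0.158, 0.0]
wrist_force: [0.5, -0.8, -3.6]
gripper_width: 0.0337
clock: 6.1
position: [0.5246, -0.1857, 0.1805]
tool_rot: [-0.0, 1.0, -0.009, -0.0]
wrist_force: [-0.2, -0.7, -3.1]
gripper_width: 0.0336
[ 0.52312906 -0.18426016  0.18082744] [[0.9999, -0.0163, -0.0013], [-0.0163, -0.9999, 0.0007], [-0.0013, -0.0007, -1.0]] [-0.87075879 -0.25472709 -3.61176509] 0.033164272467407045
w 0.93 [230.7, 159.4, 335.3, 349.1]
  0.098 797 [[0.5057, -0.208, 0.1015], [0.5317, -0.1669, 0.1086], [0.5463, -0.1606, 0.1104]] [ 0.5247 -0.1842] [0.0475 0.043 ] 88.8
  0.196 5185 [[0.5303, -0.199, 0.1971], [0.5552, -0.1857, 0.2028], [0.5741, -0.171, 0.2112]] [ 0.5509 -0.1859] [0.0335 0.0467] 88.5
  0.222 6098 [[0.5145, -0.2011, 0.2238], [0.5294, -0.1853, 0.2306], [0.5412, -0.1694, 0.232]] [ 0.5273 -0.1842] [0.0289 0.0365] 4.9
sc 0.88 [288.9, 164.2, 318.6, 223.2]
  0.098 210 [[0.4996, -0.2085, 0.0993], [0.5056, -0.1962, 0.1076], [0.5433, -0.1622, 0.1157]] [ 0.5228 -0.1851] [0.0469 0.0473] 89.7
  0.196 84 [[0.5057, -0.1999, 0.1963], [0.5087, -0.1896, 0.204], [0.5146, -0.1734, 0.2118]] [ 0.5103 -0.1865] [0.0096 0.0271] 4.3
  0.222 104 [[0.5055, -0.2, 0.2224], [0.5126, -0.1857, 0.2297], [0.5366, -0.1719, 0.2312]] [ 0.5193 -0.1828] [0.0344 0.0243] 42.1
```

View pics/5.png

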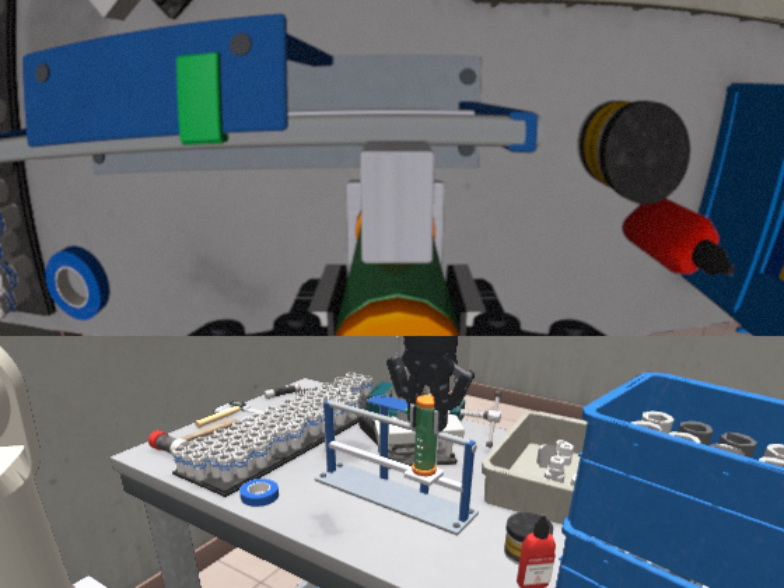

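The view shows the glass upright and square to the rail, with the hook at (397,205) just short of the rail at about (380,135), right of the keeper. Before going over the rail I'll cross-check rail and clip in the wrist frame.

```bash
cat >> h.py <<'E'
def wpts(p,mask=None):
    d=p["depth"];v,u=np.nonzero((d>0) if mask is None else (mask&(d>0)));z=d[v,u]
    f=210/np.tan(np.radians(p["fovy"])/2)
    x=(u-p["cx"]);y=(v-p["cy"]);r=np.hypot(x,y)+1e-9;t=np.tan(r/f)
    c=np.stack([x/r*t*z,-y/r*t*z,-z],1);return c@p["pose"][:3,:3].T+p["pose"][:3,3]
def clip(p,fn):
    im=p["image"].astype(int);g=(im[...,1]>130)&(im[...,0]<90)&(im[...,2]<120)
    q=fn(p,g);q=q[(abs(q[:,2]-.178)<.008)&(q[:,0]>.55)]
    return cv2.minAreaRect(q[:,:2].astype(np.float32)),len(q)
E
python3 - <<'E'
from h import *
w=camera("wrist");b=camera("top");a=camera("scene")
for n,p,fn in(("w",w,wpts),("t",b,pts),("s",a,pts)):
    Q=fn(p);k=Q[(abs(Q[:,0]-.577)<.02)&(Q[:,1]>-.228)&(Q[:,1]<-.155)&(Q[:,2]>.1535)&(Q[:,2]<.159)]
    print(n,len(k),np.percentile(k,[2,50,98],axis=0).round(4).tolist() if len(k)>5 else 0)
    k=Q[(abs(Q[:,0]-.598)<.015)&(abs(Q[:,1]+.09)<.09)&(abs(Q[:,2]-.175)<.008)]
    print("  keeper",np.percentile(k,[1,99],axis=0).round(4).tolist(), "clip",clip(p,fn))
E
```

```text
w 2601 [[0.5704, -0.2265, 0.1536], [0.5755, -0.1913, 0.1556], [0.5803, -0.1564, 0.1573]]
  keeper [[0.5833, -0.1494, 0.1736], [0.6127, -0.033, 0.1802]] clip (((0.5914947390556335, -0.11951413750648499), (0.015483961440622807, 0.028991470113396645), 89.54780578613281), 1677)
t 0 0
  keeper [[0.5832, -0.1481, 0.1719], [0.6127, -0.0318, 0.1806]] clip (((0.5926832556724548, -0.12024302780628204), (0.013673914596438408, 0.028595050796866417), 86.47738647460938), 105)
s 37 [[0.5702, -0.2258, 0.1536], [0.5727, -0.2059, 0.1551], [0.5775, -0.1832, 0.1567]]
  keeper [[0.5831, -0.1053, 0.1712], [0.6126, -0.0326, 0.1766]] clip (((0.5766726732254028, -0.11584627628326416), (0.004269691184163094, 0.0), -115.75013732910156), 2)
```

```bash
python3 -m jog '[[0.003,0.001,0,0],[0.007,0.002,0,0],[0.011,0.004,0,0],[0.015,0.005,0,0],[0.0167,0.005,0,0],[0.0167,0.005,0,0],[0.0167,0.005,0,0]]'
python3 - <<'E'
from h import *
w=camera("wrist");s=read_state();print(s["position"],s["wrist_force"])
m=masks_of(w,"sight_glass")[0];Q=wpts(w,m["mask"])
for z0,z1 in((.098,.116),(.196,.212)):
    k=Q[(Q[:,2]>z0)&(Q[:,2]<z1)&(Q[:,1]>-.22)];print(np.percentile(k,[1,50,99],axis=0).round(4).tolist())
Q=wpts(w);k=Q[(abs(Q[:,0]-.577)<.02)&(((Q[:,1]>-.228)&(Q[:,1]<-.205))|(abs(Q[:,1]+.165)<.01))&(Q[:,2]>.1535)&(Q[:,2]<.159)]
print(len(k),np.percentile(k,[2,50,98],axis=0).round(4).tolist())
E
```

```text
clock: 7.13
position: [0.5406, -0.1898, 0.1812]
tool_rot: [-0.0, 1.0, -0.008, -0.0]
wrist_force: [-0.4, -0.1, -3.5]
gripper_width: 0.0337
[ 0.54034217 -0.18983326  0.18113551] [ 0.0801569  -0.08647838 -3.3363891 ]
[[0.5218, -0.2121, 0.1072], [0.5463, -0.171, 0.1093], [0.5604, -0.1647, 0.1109]]
[[0.5459, -0.2034, 0.197], [0.5713, -0.1897, 0.2034], [0.5901, -0.1747, 0.2112]]
1442 [[0.5704, -0.2271, 0.1537], [0.5758, -0.2066, 0.1556], [0.5806, -0.1559, 0.1572]]
```

```bash
python3 -m jog '[[0.001,0,0.004,0],[0.001,0,0.01,0],[0.001,0,0.016,0],[0.001,0,0.022,0],[0.001,0,0.028,0],[0.001,0,0.033,0],[0.001,0,0.037,0],[0.001,0,0.039,0],[0.001,0,0.04,0],[0.001,0,0.04,0]]'
python3 -m jog '[[0,0,0.0005,0],[0,0,0.001,0],[0,0,0.0015,0],[0,0,0.002,0],[0,0,0.002,0],[0,0,0.002,0]]'
python3 - <<'E'
from h import *
w=camera("wrist");a=camera("scene");s=read_state();print(s["position"],s["wrist_force"],s["ft_torque"])
m=masks_of(w,"sight_glass")[0];Q=wpts(w,m["mask"])
k=Q[(Q[:,0]>.567)&(Q[:,2]>.15)&(Q[:,2]<.17)&(Q[:,1]>-.22)];print("arm",np.percentile(k,[1,50,99],axis=0).round(4).tolist())
t=np.vstack([cv2.resize(w["image"][60:340],(560,280)),cv2.resize(a["image"][140:260,240:420],(465,310))[:, :465].copy() if 0 else cv2.resize(a["image"][150:250,240:426],(560,301))]); save({"image":t},"6")
E
```

```text
clock: 8.07
position: [0.5415, -0.19, 0.1411]
tool_rot: [-0.0, 1.0, -0.008, -0.0]
wrist_force: [-0.1, -0.8, -3.9]
gripper_width: 0.0331
clock: 8.57
position: [0.5415, -0.1901, 0.1394]
tool_rot: [0.0, 1.0, -0.009, 0.0]
wrist_force: [-0.8, 0.0, -3.7]
gripper_width: 0.0334
[ 0.54151293 -0.19004534  0.13936987] [ 0.09958792  0.78574856 -2.66871564] [-0.02184319  0.02224975 -0.0503726 ]
arm [[0.5673, -0.1996, 0.1517], [0.58, -0.1901, 0.1616], [0.5911, -0.1805, 0.163]]
```

View pics/6.png

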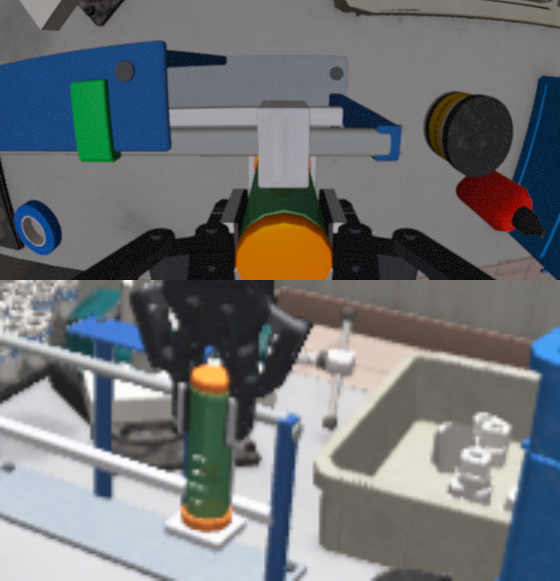

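The hook arm at (284,140) sits over the rail with about 1.5 mm left to go. I'll ease it down to feel contact.

```bash
python3 -m jog '[[0,0,0.0005,0],[0,0,0.001,0],[0,0,0.001,0],[0,0,0.001,0]]'
python3 -m jog '[[0,0,0.0004,0],[0,0,0.0008,0],[0,0,0.0008,0],[0,0,0.0008,0]]'
```

```text
clock: 9.05
position: [0.5414, -0.19, 0.1382]
tool_rot: [-0.0, 1.0, -0.008, -0.0]
wrist_force: [-1.0, 0.0, -3.5]
gripper_width: 0.0334
clock: 9.38
position: [0.5415, -0.19, 0.1378]
tool_rot: [0.0, 1.0, -0.008, 0.0]
wrist_force: [-1.6, 0.4, 0.1]
gripper_width: 0.0334
```

Contact: the force went from -3.5 N to about 0, so the rail carries the weight. Next I slide toward the clip under the keeper, with a pause partway to check force.

```bash
python3 -m jog '[[0,-0.002,0,0],[0,-0.006,0,0],[0,-0.01,0,0],[0,-0.014,0,0],[0,-0.018,0,0],[0,-0.022,0,0],[0,-0.026,0,0],[0,-0.029,0,0],[0,-0.03,0,0],[0,-0.03,0,0]]'
python3 -m jog '[[0,-0.002,0,0],[0,-0.006,0,0],[0,-0.011,0,0],[0,-0.016,0,0],[0,-0.021,0,0],[0,-0.026,0,0],[0,-0.031,0,0],[0,-0.036,0,0],[0,-0.039,0,0],[0,-0.039,0,0]]'
python3 - <<'E'
from h import *
w=camera("wrist");s=read_state();print(s["position"],s["wrist_force"],s["ft_torque"],clip(w,wpts))
m=masks_of(w,"sight_glass")[0];Q=wpts(w,m["mask"])
for z0,z1 in((.06,.071),(.155,.168),(.182,.194)):
    k=Q[(Q[:,2]>z0)&(Q[:,2]<z1)&(abs(Q[:,1]+.12)<.03)]
    if len(k)>9:print(len(k),np.percentile(k,[1,50,99],axis=0).round(4).tolist())
k=Q[(Q[:,0]>.563)&(Q[:,2]>.155)&(Q[:,2]<.168)&(abs(Q[:,1]+.12)<.03)]
if len(k)>9:print("arm",len(k),np.percentile(k,[1,50,99],axis=0).round(4).tolist())
save(w,"7")
E
```

```text
clock: 10.22
position: [0.5422, -0.1593, 0.1377]
tool_rot: [-0.0, 1.0, -0.008, 0.0]
wrist_force: [0.2, 0.1, 0.8]
gripper_width: 0.0336
clock: 11.05
position: [0.5428, -0.1195, 0.1376]
tool_rot: [-0.0, 1.0, -0.008, 0.0]
wrist_force: [0.5, -0.4, 2.2]
gripper_width: 0.033
[ 0.54278662 -0.11951511  0.13758484] [-0.04049745  1.08530342  3.34232508] [ 0.15542707 -0.08635092  0.05307728] (((0.5818378925323486, -0.11909697949886322), (0.015370824374258518, 0.048492707312107086), 89.08433532714844), 4343)
287 [[0.523, -0.1414, 0.0637], [0.5363, -0.0984, 0.0657], [0.5457, -0.0943, 0.0676]]
2004 [[0.5473, -0.1343, 0.1554], [0.5615, -0.1192, 0.1603], [0.5707, -0.1035, 0.1678]]
5832 [[0.5328, -0.1346, 0.1826], [0.5472, -0.1191, 0.1878], [0.5592, -0.1035, 0.1891]]
arm 826 [[0.563, -0.1291, 0.1586], [0.5665, -0.1194, 0.1601], [0.5722, -0.1097, 0.1615]]
```

View pics/7.png

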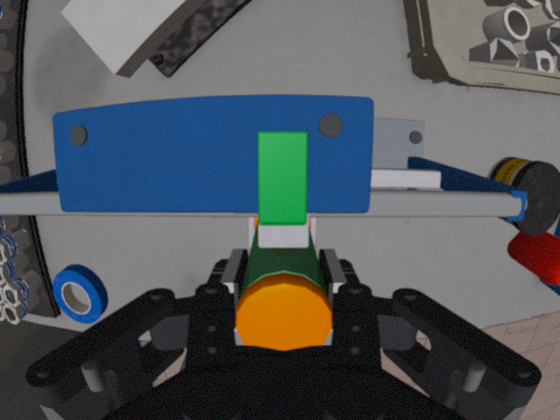

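The hook arm (258–309 px, y=-0.1194) is centred under the clip (259–307 px, y=-0.1191), and the forces are small. I'll release gently, first a crack and then wide.

```bash
python3 -m jog '[[0,0,0,0],[0,0,0,0],[0,0,0,0],[0,0,0,0],[0,0,0,0],[0,0,0,0],[0,0,0,0],[0,0,0,0]]' -0.05
python3 -m jog '[[0,0,0,0],[0,0,0,0],[0,0,0,0],[0,0,0,0],[0,0,0,0],[0,0,0,0],[0,0,0,0],[0,0,0,0]]' 0.7
python3 - <<'E'
from h import *
w=camera("wrist");s=read_state();print(s["position"],s["wrist_force"],s["gripper_width"])
m=masks_of(w,"sight_glass")[0];Q=wpts(w,m["mask"])
k=Q[(Q[:,2]>.182)&(Q[:,2]<.194)&(abs(Q[:,1]+.12)<.03)];print("cap",np.percentile(k,[1,50,99],axis=0).round(4).tolist())
k=Q[(Q[:,0]>.563)&(Q[:,2]>.155)&(Q[:,2]<.168)&(abs(Q[:,1]+.12)<.03)];print("arm",np.percentile(k,[1,50,99],axis=0).round(4).tolist())
save(w,"8")
E
```

```text
clock: 11.82
position: [0.5426, -0.121, 0.1375]
tool_rot: [-0.0, 1.0, -0.009, -0.0]
wrist_force: [-0.2, -0.3, -0.0]
gripper_width: 0.0407
clock: 12.48
position: [0.5427, -0.121, 0.1375]
tool_rot: [-0.0, 1.0, -0.009, 0.0]
wrist_force: [-0.4, 0.2, -0.2]
gripper_width: 0.0728
[ 0.5426654  -0.12103756  0.13751362] [ 0.2311771   0.50760477 -0.09201199] 0.07217147358078375
cap [[0.5312, -0.1348, 0.1825], [0.5457, -0.1191, 0.1865], [0.5579, -0.103, 0.188]]
arm [[0.5631, -0.1291, 0.1583], [0.5665, -0.1196, 0.1597], [0.5729, -0.1097, 0.161]]
```

View pics/8.png

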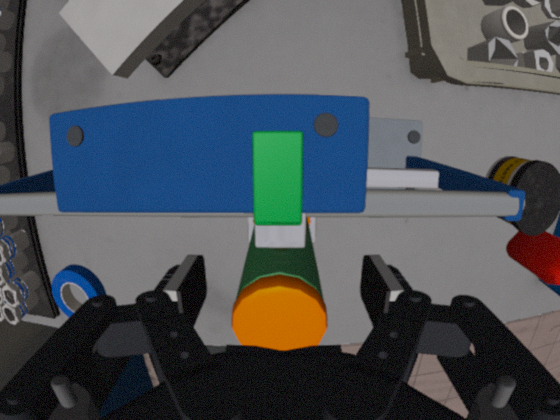

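The glass hangs by itself, with the arm at (280,237) still centred under the clip. I'll retreat straight up, then back.

```bash
python3 -m jog '[[0,0,-0.005,0],[0,0,-0.015,0],[0,0,-0.03,0],[0,0,-0.045,0],[0,0,-0.06,0],[0,0,-0.08,0],[0,0,-0.1,0],[0,0,-0.12,0],[0,0,-0.13,0],[0,0,-0.13,0]]'
python3 -m jog '[[-0.01,0,0,0],[-0.03,0,0,0],[-0.05,0,0,0],[-0.07,0,0,0],[-0.085,0,0,0],[-0.09,0,0,0],[-0.09,0,0,0],[-0.09,0,0,0]]'
python3 - <<'E'
from h import *
w=camera("wrist");a=camera("scene");s=read_state();print(s["position"],s["wrist_force"],clip(w,wpts))
m=masks_of(w,"sight_glass")[0];Q=wpts(w,m["mask"])
for n,z0,z1 in(("foot",.055,.071),("cap",.18,.194)):
    k=Q[(Q[:,2]>z0)&(Q[:,2]<z1)&(abs(Q[:,1]+.12)<.03)]
    if len(k)>9:print(n,np.percentile(k,[1,50,99],axis=0).round(4).tolist())
k=Q[(Q[:,0]>.563)&(Q[:,2]>.155)&(Q[:,2]<.168)&(abs(Q[:,1]+.12)<.03)]
if len(k)>9:print("arm",np.percentile(k,[1,50,99],axis=0).round(4).tolist())
for k in("sealant","paste_tin","tape_roll"):
    q=pts(a,masks_of(a,k)[0]["mask"]);print(k,np.median(q,0).round(3))
save({"image":np.vstack([w["image"][100:320],cv2.resize(a["image"][140:290,220:410],(560,370))])},"9")
E
```

```text
clock: 13.42
position: [0.5445, -0.1211, 0.2708]
tool_rot: [0.001, 1.0, -0.008, 0.003]
wrist_force: [0.5, 0.2, -0.6]
gripper_width: 0.0727
clock: 14.08
position: [0.4525, -0.1197, 0.2671]
tool_rot: [0.0, 1.0, -0.009, -0.0]
wrist_force: [-0.2, -0.2, 0.1]
gripper_width: 0.0724
[ 0.45336347 -0.11945737  0.26737618] [0.28909533 0.14198412 0.12890327] (((0.5915509462356567, -0.11936898529529572), (0.014249786734580994, 0.02996697649359703), 88.8278579711914), 781)
foot [[0.5243, -0.143, 0.0619], [0.5281, -0.1289, 0.0636], [0.5672, -0.0953, 0.0661]]
cap [[0.5245, -0.1349, 0.1833], [0.5404, -0.119, 0.1864], [0.5565, -0.103, 0.1881]]
arm [[0.5632, -0.1304, 0.1566], [0.5707, -0.1198, 0.1599], [0.5786, -0.1098, 0.1617]]
sealant [ 0.483 -0.391  0.054]
paste_tin [ 0.535 -0.345  0.053]
tape_roll [0.438 0.105 0.015]
```

View pics/9.png

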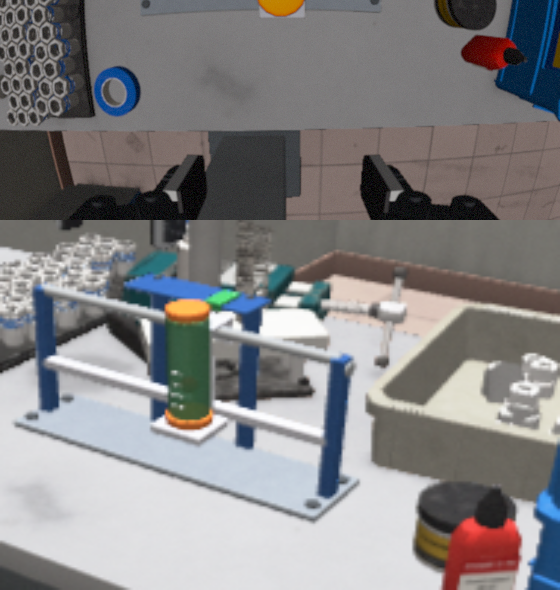

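The glass hangs on the rail below the green clip, with its foot against the rest bar. Hook y is -0.1198 and clip y is -0.1194; the bystanders have not moved. Handing in.

```bash
python3 -c "
from plant import *
print(job_done())"
```

```text
the job is handed in; nothing more can be done
None
```

The sight glass is hanging on the rail at the green clip, and I have handed the job in at about 14 s on the robot's clock. I gripped it at 25 N and lowered its hook over the rail at the right-hand open end (rack -y). I then slid it about 70 mm under the keeper plate, released it in two stages and backed the arm away.

My last checks:
- **Position along the rail:** the hook is at y ≈ -0.1198 m (the cap at -0.119 m) and the clip at -0.1194 m. They agree to about 0.5 mm, within the camera calibration's 2 mm.
- **Hanging:** the hook arm's top is at about 160 mm, as expected when it rests on the rail. The foot leans on the rest bar and the glass looks upright.
- **Forces:** the largest wrist force I read between moves was about 7 N, during the grip. Peaks inside a move were not recorded.
- **Bystanders:** the bottle, tin and tape are within about 2 mm of their first measured positions.
- **Robot:** it is clear of everything, with a wrist force of about 0 N.

No check failed. Early on, the scene camera put the glass and clip about 2 mm off from the other cameras, so I relied on the wrist camera for the final alignment.

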